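Clear the wrench and hold the analyser's filter hatch open

ROBOT

A 6-joint arm with a two-finger parallel gripper is mounted at the origin on the work surface. World frame = base frame: x ahead of the robot, y to its left, z up, the work surface at z = 0. Lengths are in mm, angles in rad, forces in N, time in s.
With the tool pointing down it reaches from about 350 to 950 mm from the base axis. Payload 17.4 kg.
Tool frame: the origin (TCP) lies at the very end of the fingers, on their centre line; the grasp point (between the pads) lies arm.hold_point_z behind it (arm.hold_point_z is the distance from the TCP to the grasp point, in mm); z points along the fingers, y is the line along which they close (so a half turn about z gives the same grasp; the last joint's range is limited). The gripper opens to 93 mm and grips with 3 to 60 N. Pads are 15 mm wide; open, the fingers measure 128 mm over their backs; the gripper's body (75 mm by 188 mm) begins 65 mm behind the grasp point.
Start: joints at [-1.16, 0.116, 1.442, -0, 1.584, -0.038], TCP at [292.864, -608.164, 218.646] pointing down, gripper open.
Joint ranges: [-2.83, 2.83], [-0.83, 2.19], [0.07, 2.5], [-1.14, 4.28], [0.01, 3], [-2.97, 2.97]. Speed limits (rad/s): [1.89, 1.89, 2.22, 3.14, 3.14, 3.14].

INTERFACE

Orientations are given as a unit quaternion [w, x, y, z].
In Python, from bench import arm, snapshot, camera_info, workorder, search_frame, spot_point gives the robot as it stands. The module is installed in compiled form; this text tells all that it offers.
- The arm moves only by the tool servo_tool, never from a script. Its argument "moves" is one flat list of numbers, 5 for each row, row after row: the shift along the tool's x, y, z in m, then the turn about the tool's z in degrees, then the opening, from 0 (shut) to 1 (fully open). A call has exactly 8 rows; each row shifts and turns the commanded pose from where the row before left it, along the tool's axes as they then stand; what a row does not reach is not made up. A row lasts 1/8 s, in which the tool goes at most 62.5 mm and 10.7 degrees, less where a joint would pass 70% of its speed; a pose out of reach is approached as far as the arm can. A call is refused whole if a number of a shift passes 0.0625 or a number of a turn 10.7, either way. A call with a gripper value outside its range is refused whole. The fingers move at their own pace and stop on an object; "newtons" is the grip in N (left out, the last holds). Time passes only in rows, so rows that do not move let the fingers close, or fill a call up. It gives the time, the measured TCP pose, the force, the opening and the grip force at its end, in the units of the state.
- arm.state(): the state, without advancing time (a new reading comes with each control period).
- snapshot(name): name is "scene" or "top" or "wrist"; returns the picture (480x640x3 uint8, red, green, blue); there is no depth.
- camera_info(name): a dict with "K" (3x3 intrinsics, pixels), "eye" and "rotation" of the camera in the world; the wrist camera has in their place "hand_eye" (4x4, takes a point from camera to tool coordinates, whose origin is the TCP and whose axes are the flange's). Camera axes: x right, y down, z forward; pixel columns grow to the right and rows downward; lengths in mm; the calibration is good to about 2 mm. A picture is of the moment at which its call begins: read the wrist's pose just before it. camera_info takes no time and is no camera call.
- workorder.job_done(): hands the job in; it is judged then, once.
Trained networks look in the newest picture that a camera, given by its name, has taken for a name from the list of things; names that differ only in an ending like _2 or _b are one class to them, and where a whole thing is asked for, a point or a joint stands for the part that bears it (a point fixed in the world has none). Each returns a list of dicts, best first, with "score" (0 to 1); they miss things now and then, are a little off and sometimes report something else, mostly with a low value. They report only what shows in the picture. A call takes as long as a camera call.
- search_frame(label, camera): "position" ([x, y, z] in mm, in world coordinates, good to about 4 mm: the middle of the surface that is visible of it).
- spot_point(label, camera): "position" ([x, y, z] in mm, in world coordinates, good to about 4 mm: a listed point, or the origin of a listed thing).
The state is a dict: "time_s": time; "q": joint angles; "qd": joint speeds; "effort": joint torques, N m; "ee_pos": TCP position; "tcp_rot": TCP orientation; "force": force on the tool from outside, world axes, zero at the start; "moment": the same for the moment, N m; "gripper_width": finger opening in mm; "grasp_force": force on a finger pad.
Only numpy, scipy, OpenCV 4.12 (cv2) and the standard library are available. Lean on these libraries where they do the work, as an engineer would, in place of code of your own. Each camera call takes 0.05 s, during which the arm holds its last target. There are 200 camera calls.

TASK

The filter of the grey gas analyser is due for a change, but somebody left a wrench lying on its hatch. With the hatch still shut, lay the wrench flat in the blue tool tray and let go of it (do not drop it), leaving everything else on the bench where it is; then raise the dark hatch by its aluminium bar handle and hold it open at 50 degrees, give or take 5, for a colleague to reach the filter. The hatch has no stay and would fall shut: do not let it fall, and finish while still holding it steady by the handle.

Things in the scene. Friction and masses are not known exactly. Their poses are not given: they have to be found in the camera images.
- analyser: grey bench gas analyser, fixed; 412 deep (x) x 368 wide (y), flat top 145 above the bench. Origin: centre of its underside; x from its front (display, towards the robot) to its rear, z up; yaw within 0.2 rad. The dark slate hatch lies flush in its top from x = -198 to 6, y = -122 to 122; the open filter bay under it is 75 deep
- hinge (a point): the middle of the hatch's hinge axis, at (10, 0, 142) mm in the analyser's frame, with the analyser's axes; the axis runs along the analyser's y, at the hatch's rear edge
- hatch (a joint): opening angle of the hatch, rad: 0 shut (as at the start), growing as its front edge, nearest the robot, rises and swings back; stop at 1.4. 50 degrees = 0.873. No spring, no stay, hardly any friction: hatch and handle (about 0.37 kg, varying by 30 %) fall shut from any angle when let go
- lid: the hatch panel with its handle, dark slate, 204 x 244 x 6 thick; its frame has its origin on the middle of the hinge axis and turns with the hatch: x along the panel towards the rear, z out of its upper face, which lies 3 above the origin
- bar (a point): the handle: round aluminium bar, 12 diameter, 100 long along y, on a post at each end (88 free between), near the hatch's front edge. Origin: centre of the bar, at (-175, 0, 39) mm in the lid's frame, 36 above the panel's face; 181 above the bench when shut, 301 at 50 degrees. Can be pinched from above and turns between the finger pads as the hatch rises
- wrench: steel adjustable wrench, 200 long, lying flat across the hatch (length within 0.3 rad of the analyser's y, head to +y). Origin: mid-length, on its underside; x along its length to the head, z up. Handle 22 wide, 12 thick, from x = -100 to 32; head 46 wide, 12 thick, from 32 to 100. About 0.24 kg (varying by 30 %)
- wrench_grip (a point): point on the wrench's handle next to its centre of mass, 8 from its origin towards the head, 6 above its underside; the wrench's axes
- tray: blue open tool tray, fixed, empty, 280 (x) x 150 (y) outside, 18 high, walls and floor 4 thick; on the bench to the left or right of the analyser (it changes places with the box of fittings). Origin: centre of its underside, z up, x along its length
- fittings_box: bystander, fixed: grey divided box 260 x 140 x 40 high with tube fittings, on the side of the analyser where the tray is not; origin centre of its underside
- bottle: bystander: white wide-mouth bottle, 84 diameter, 140 high; origin centre of its underside
- filter_box: bystander: cardboard box 100 x 100 x 50 high; origin centre of its underside
- cartridge: bystander: upright pink drying cartridge with black caps, 56 diameter, 178 high; origin centre of its underside
- screwdriver: bystander: screwdriver lying on the bench; origin under its middle
- mouse: bystander: black computer mouse 105 x 60 x 33; origin centre of its underside
- ptfe_ring: bystander: white plastic ring, 60 diameter, 22 high, lying on the analyser's top behind the hatch; origin centre of its underside
- union: bystander: brass tube union, 26 diameter, 44 high, standing on the analyser's top behind the hatch; origin centre of its underside

How it is judged:
By the outcome, as a careful person would: the job done as asked, in the order asked, and still so for the second after the job is handed in, while the arm keeps its last pose, push and grip.
It also fails if it takes over 53 s, if anything falls off the work surface, if the arm or the gripper's body presses on something with over 40 N, if the wrist force passes 120 N, or if a joint passes its speed limit or range.

## Working session

There is one attempt and no reset: what is moved stays moved. The work goes in short steps, Python scripts to look and compute and a tool call to move; the robot and the scene stay as the last step left them, time stands still between calls to the robot, and variables do not carry over. Pictures are saved under pics/ and viewed, at most 10 in all, crops included, and the job is handed in when it is done.

Besides the shell and the picture viewer there is one more tool, called after "Emit:" in YAML: its name, and indented under it one key for each argument. servo_tool: Moves the arm, as the interface text tells. Its arguments: {"type":"object","properties":{"moves":{"type":"array"},"newtons":{"type":"number"}},"required":["moves"]}

```bash
mkdir -p pics
cat > h.py <<'E'
import numpy as np, cv2
from scipy.spatial.transform import Rotation as R
from bench import arm, snapshot, camera_info, workorder, search_frame, spot_point
def rot(q): return R.from_quat([q[1],q[2],q[3],q[0]])
def save(cam,n):
    im=snapshot(cam); cv2.imwrite(f'pics/{n}.png',cv2.cvtColor(im,cv2.COLOR_RGB2BGR)); return im
def show(labels,cam,f=spot_point,k=2):
    for l in labels:
        print(cam,f.__name__[:4],l,[(np.round(d['position']).tolist(),round(d['score'],2)) for d in f(l,cam)[:k]])
E
python3 - <<'E'
from h import *
s=arm.state(); print({k:np.round(v,3).tolist() for k,v in s.items()}, arm.hold_point_z)
for c in('scene','top'):
    save(c,c+'0'); i=camera_info(c); print(c,np.round(i['K'],1).tolist(),np.round(i['eye']).tolist(),np.round(i['rotation'],3).tolist())
    show(['analyser','hinge','bar','wrench','wrench_grip','tray'],c)
print(camera_info('wrist'))
E
```

```text
{'time_s': 0.0, 'q': [-1.16, 0.116, 1.442, -0.0, 1.584, -0.038], 'qd': [-0.001, 0.001, -0.0, 0.0, -0.001, 0.0], 'effort': [0.001, -72.127, -62.261, 0.078, 0.024, -0.0], 'ee_pos': [292.788, -607.953, 217.905], 'tcp_rot': [-0.001, 0.975, 0.223, -0.0], 'force': [-0.344, 0.63, 0.226], 'moment': [-0.018, 0.041, -0.034], 'grasp_force': 0.0, 'gripper_width': 92.625} 18.8
scene [[624.1, 0.0, 326.8], [0.0, 624.1, 241.3], [0.0, 0.0, 1.0]] [1501.0, -39.0, 1607.0] [-0.191, 0.701, 0.662, -0.186]
scene call analyser [([666.0, 24.0, 4.0], 0.92), ([602.0, 8.0, 154.0], 0.35)]
scene call hinge []
scene call bar [([504.0, -9.0, 178.0], 0.61)]
scene call wrench [([601.0, 0.0, 143.0], 0.78)]
scene call wrench_grip [([600.0, 7.0, 153.0], 0.86), ([676.0, 26.0, 145.0], 0.34)]
scene call tray [([422.0, -379.0, 4.0], 0.93)]
top [[603.3, 0.0, 312.6], [0.0, 603.3, 246.8], [0.0, 0.0, 1.0]] [388.0, 9.0, 1934.0] [-0.041, 0.715, -0.697, 0.041]
top call analyser [([664.0, 27.0, -1.0], 0.79)]
top call hinge [([604.0, 12.0, 146.0], 0.6), ([502.0, -8.0, 181.0], 0.2)]
top call bar [([703.0, 349.0, -1.0], 0.65)]
top call wrench [([606.0, 4.0, 146.0], 0.8), ([599.0, 8.0, 148.0], 0.56)]
top call wrench_grip [([601.0, 8.0, 153.0], 0.81)]
top call tray [([422.0, -378.0, 4.0], 0.85)]
{'K': array([[336.2604068 ,   0.        , 318.14345657],
       [  0.        , 336.2604068 , 244.16917365],
       [  0.        ,   0.        ,   1.        ]]), 'hand_eye': array([[ 1.34009285e-04, -9.54399267e-01, -2.98533115e-01,
         8.43055397e+01],
       [ 9.99999982e-01,  8.85942184e-05,  1.65660100e-04,
        -1.58427009e-01],
       [-1.31657570e-04, -2.98533132e-01,  9.54399262e-01,
        -1.65712615e+02],
       [ 0.00000000e+00,  0.00000000e+00,  0.00000000e+00,
         1.00000000e+00]])}
```

View pics/top0.png

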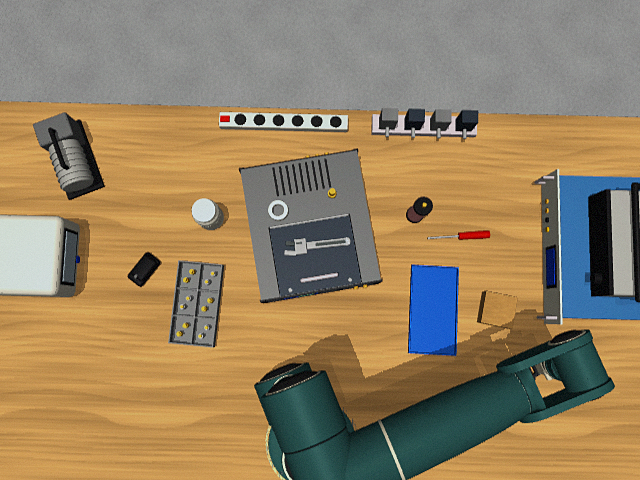

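View pics/scene0.png

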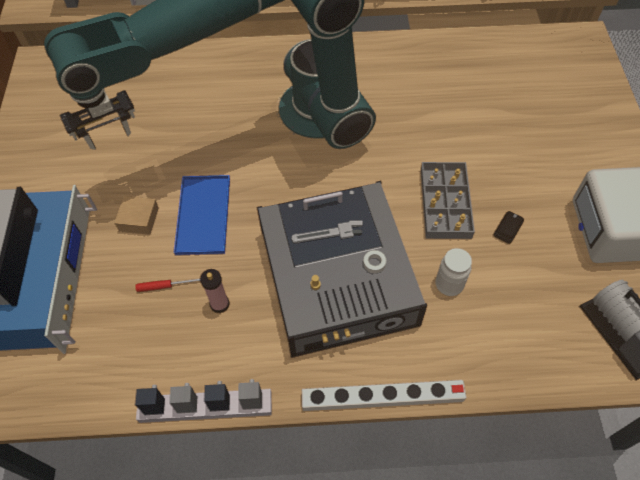

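The top view shows the wrench from (285,246, head, +y) to (352,239), the bar from (301,280) to (338,276), and the tray over columns 410–458 and rows 265–355. The scene view agrees: wrench (292,239)–(362,229), bar (303,204)–(342,196). The top network's "bar" at y=349 is a false hit.

```bash
cat >> h.py <<'E'
def ray(cam,px):
    i=camera_info(cam); K=np.array(i['K']); 
    if cam=='wrist':
        s=arm.state(); T=np.array(i['hand_eye']); Rt=rot(s['tcp_rot']).as_matrix(); e=np.array(s['ee_pos'])+Rt@T[:3,3]; Rc=Rt@T[:3,:3]
    else: e=np.array(i['eye']);Rc=np.array(i['rotation'])
    d=Rc@np.linalg.solve(K,[px[0],px[1],1.]); return e,d/np.linalg.norm(d)
def atz(r,z): e,d=r; return e+d*(z-e[2])/d[2]
def tri(rs):
    A=sum(np.eye(3)-np.outer(d,d) for e,d in rs); b=sum((np.eye(3)-np.outer(d,d))@e for e,d in rs); return np.linalg.solve(A,b)
E
python3 - <<'E'
from h import *
r=lambda c,u,v:ray(c,(u,v))
print(camera_info('top')['rotation'])
P={'bar+':((301,280),(342,196)),'bar-':((338,276),(303,205)),'wr head':((285,248),(362,229)),'wr tail':((354,239),(292,240))}
for k,(a,b) in P.items(): print(k,tri([r('top',*a),r('scene',*b)]).round(1))
bgr=cv2.imread('pics/top0.png');hsv=cv2.cvtColor(bgr,cv2.COLOR_BGR2HSV)
m=cv2.inRange(hsv,(105,150,80),(125,255,255)); m[:,:390]=0;m[:,480:]=0;m[:240]=0
c=max(cv2.findContours(m,0,2)[0],key=cv2.contourArea); b=cv2.boxPoints(cv2.minAreaRect(c))
q=np.array([atz(r('top',*p),18) for p in b]); print('tray',q.round(),q.mean(0).round())
bs=cv2.imread('pics/scene0.png');hs=cv2.cvtColor(bs,cv2.COLOR_BGR2HSV)
m=cv2.inRange(hs,(105,150,60),(125,255,255)); m[:,:160]=0;m[:,250:]=0
c2=max(cv2.findContours(m,0,2)[0],key=cv2.contourArea); b2=cv2.boxPoints(cv2.minAreaRect(c2))
q=np.array([atz(r('scene',*p),18) for p in b2]); print('tray',q.round(),q.mean(0).round())
print('tray height tri',tri([r('top',*b.mean(0)),r('scene',*b2.mean(0))]).round())
q=np.array([atz(r('top',*p),145) for p in [(239,168),(358,150),(382,283),(262,302)]]); print('an',q.round(),q.mean(0).round())
d=q[1]-q[0]; print(np.arctan2(-d[0]*-1,-d[1]), [np.linalg.norm(q[i]-q[i-1]) for i in range(4)])
E
```

```text
[-0.04134179  0.71468158 -0.69704079  0.04068455]Traceback (most recent call last):
  File "<stdin>", line 5, in <module>
  File "<stdin>", line 2, in <lambda>
  File "h.py", line 15, in ray
    d=Rc@np.linalg.solve(K,[px[0],px[1],1.]); return e,d/np.linalg.norm(d)
      ~~^~~~~~~~~~~~~~~~~~~~~~~~~~~~~~~~~~~~
ValueError: matmul: Input operand 1 has a mismatch in its core dimension 0, with gufunc signature (n?,k),(k,m?)->(n?,m?) (size 3 is different from 4)
```

```bash
sed -i "s/Rc=np.array(i\['rotation'\])/Rc=rot(i['rotation']).as_matrix()/" h.py
python3 - <<'E'
from h import *
r=lambda c,u,v:ray(c,(u,v))
P={'bar+':((301,280),(342,196)),'bar-':((338,276),(303,205)),'wr head':((285,248),(362,229)),'wr tail':((354,239),(292,240))}
for k,(a,b) in P.items(): print(k,tri([r('top',*a),r('scene',*b)]).round(1))
bgr=cv2.imread('pics/top0.png');hsv=cv2.cvtColor(bgr,cv2.COLOR_BGR2HSV)
m=cv2.inRange(hsv,(105,150,80),(125,255,255)); m[:,:390]=0;m[:,480:]=0;m[:240]=0
c=max(cv2.findContours(m,0,2)[0],key=cv2.contourArea); b=cv2.boxPoints(cv2.minAreaRect(c))
q=np.array([atz(r('top',*p),18) for p in b]); print('tray',q.round(),q.mean(0).round())
bs=cv2.imread('pics/scene0.png');hs=cv2.cvtColor(bs,cv2.COLOR_BGR2HSV)
m=cv2.inRange(hs,(105,150,60),(125,255,255)); m[:,:160]=0;m[:,250:]=0
c2=max(cv2.findContours(m,0,2)[0],key=cv2.contourArea); b2=cv2.boxPoints(cv2.minAreaRect(c2))
q=np.array([atz(r('scene',*p),18) for p in b2]); print('tray',q.round(),q.mean(0).round())
print('tray height tri',tri([r('top',*b.mean(0)),r('scene',*b2.mean(0))]).round())
q=np.array([atz(r('top',*p),145) for p in [(239,168),(358,150),(382,283),(262,302)]]); print('an',q.round(),q.mean(0).round())
d=q[1]-q[0]; print(np.arctan2(d[0],-d[1]), [np.linalg.norm(q[i]-q[i-1]).round() for i in range(4)])
s=arm.state();print(rot(s['tcp_rot']).as_matrix().round(3))
E
```

```text
bar+ [495.6  45.9 170.7]
bar- [510.8 -63.6 158.1]
wr head [591.5  95.9 144.4]
wr tail [ 622.3 -103.2  156.6]
tray [[ 283. -295.   18.]
 [ 563. -301.   18.]
 [ 562. -453.   18.]
 [ 282. -444.   18.]] [ 422. -373.   18.]
tray [[ 559. -449.   18.]
 [ 267. -451.   18.]
 [ 290. -297.   18.]
 [ 579. -306.   18.]] [ 424. -376.   18.]
tray height tri [ 421. -377.    6.]
an [[ 832.  242.  145.]
 [ 897. -117.  145.]
 [ 494. -195.  145.]
 [ 429.  159.  145.]] [663.  22. 145.]
0.1788538973914198 [np.float64(411.0), np.float64(366.0), np.float64(410.0), np.float64(360.0)]
[[ 0.901  0.434  0.   ]
 [ 0.434 -0.901 -0.   ]
 [-0.     0.    -1.   ]]
```

Emit:
servo_tool:
  moves: [0,0,-0.01,-10.4,1,0,0,-0.01,-10.4,1,0,0,-0.01,-10.4,1,0,0,-0.01,-10.4,1,0,0,-0.01,-10.4,1,0,0,-0.01,-10.4,1,0,0,-0.01,-10.4,1,0,0,0,0,1]

```text
time_s: 1.7
ee_pos: [293.0, -608.3, 289.4]
tcp_rot: [0.001, 0.653, 0.757, -0.0]
force: [0.4, -1.2, -0.3]
gripper_width: 92.8
grasp_force: 0.0
```

Emit:
servo_tool:
  moves: [0.035,0.025,0,0,1,0.035,0.025,0,0,1,0.035,0.025,0,0,1,0.035,0.025,0,0,1,0.035,0.025,0,0,1,0.035,0.025,0,0,1,0.035,0.025,0,0,1,0.035,0.025,0,0,1]

```text
time_s: 2.7
ee_pos: [449.5, -300.3, 288.2]
tcp_rot: [-0.0, 0.655, 0.756, -0.0]
force: [-0.1, -0.2, 0.2]
gripper_width: 93.0
grasp_force: 0.0
```

Emit:
servo_tool:
  moves: [0.035,0.025,0,0,0.7,0.035,0.025,0,0,0.7,0.035,0.025,0,0,0.7,0.035,0.025,0,0,0.7,0.035,0.025,0,0,0.7,0.035,0.025,0,0,0.7,0.035,0.025,0,0,0.7,0.035,0.025,0,0,0.7]

```text
time_s: 3.7
ee_pos: [605.9, 6.3, 288.1]
tcp_rot: [-0.0, 0.655, 0.756, -0.0]
force: [0.5, -0.4, 0.5]
gripper_width: 65.1
grasp_force: 0.0
```

Run:
```python
from h import *
s=arm.state();print(rot(s['tcp_rot']).as_matrix().round(3), s['ee_pos'])
save('wrist','w1')
show(['wrench_grip','wrench','bar','hinge'],'wrist')
```

```text
[[-0.143  0.99  -0.   ]
 [ 0.99   0.143 -0.   ]
 [ 0.    -0.    -1.   ]] [605.93825493   6.27636045 288.09630202]
wrist call wrench_grip [([600.0, 6.0, 151.0], 0.61)]
wrist call wrench [([604.0, 2.0, 142.0], 0.8)]
wrist call bar [([498.0, -6.0, 179.0], 0.56)]
wrist call hinge [([674.0, 26.0, 142.0], 0.61)]
```

View pics/w1.png

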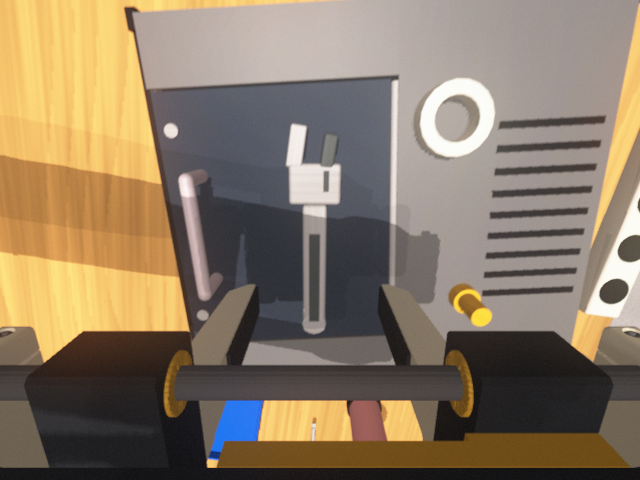

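The wrist picture shows the wrench handle straight along the tool's x from tail (314,332) to head (315,204), and the bar from (186,180) to (206,297). The network's points agree with it.

Run:
```python
from h import *
f=lambda u,v,z:atz(ray('wrist',(u,v)),z).round(1)
print('tail',f(314,332,155),'junction',f(315,205,155),'mid handle',f(315,260,155))
a,b=f(187,180,185),f(205,297,185);print('bar',a,b,(a+b)/2,np.linalg.norm(a-b))
print('tri bar',tri([ray('wrist',(187,180)),ray('top',(302,280))]),tri([ray('wrist',(205,297)),ray('top',(338,276))]))
print('tri wrench tail',tri([ray('wrist',(314,332)),ray('top',(354,240)),ray('scene',(292,239))]))
a,b=f(152,90,145),f(192,338,145);print('hatch front corners',a,b,np.linalg.norm(a-b))
a,b=f(395,77,145),f(392,335,145);print('rear',a,b)
```

```text
tail [616.7 -97.6 155. ] junction [599.1  31.3 155. ] mid handle [606.6 -20.7 155. ]
bar [495.6  42.  185. ] [514.4 -58.3 185. ] [505.    -8.15 185.  ] 102.04670499335096
tri bar [494.85811088  41.59460251 182.94806483] [510.46959447 -63.62638505 174.10088645]
tri wrench tail [ 617.83470918 -102.51434655  151.30425908]
hatch front corners [449.4 106.3 145. ] [ 491.2 -129.8  145. ] 239.77166221219724
rear [649.8 145.8 145. ] [699.  -95.3 145. ]
```

Emit:
servo_tool:
  moves: [0.0025,-0.0037,0.03,0,0.7,0,0,0.035,0,0.7,0,0,0.03,0,0.7,0,0,0.02,0,0.7,0,0,0.012,0,0.7,0,0,0.008,0,0.7,0,0,0.004,0,0.7,0,0,0,0,0.7]

```text
time_s: 4.95
ee_pos: [601.6, 6.8, 149.9]
tcp_rot: [0.0, 0.653, 0.758, 0.0]
force: [-0.3, -1.1, -0.0]
gripper_width: 64.9
grasp_force: 0.0
```

Emit:
servo_tool:
  moves: [0,0,0.0015,0,0.7,0,0,0,0,0.2,0,0,0,0,0.1,0,0,0,0,0.1,0,0,0,0,0.1,0,0,0,0,0.1,0,0,0,0,0.1,0,0,0,0,0.1]
  newtons: 35

```text
time_s: 5.95
ee_pos: [601.5, 6.8, 148.1]
tcp_rot: [0.0, 0.653, 0.758, 0.0]
force: [-0.5, 0.8, 0.8]
gripper_width: 21.5
grasp_force: 35.0
```

Emit:
servo_tool:
  moves: [0,0,-0.004,0,0.1,0,0,-0.01,0,0.1,0,0,-0.018,0,0.1,0,0,-0.018,0,0.1,0,0,-0.018,0,0.1,0,0,-0.018,0,0.1,0,0,-0.014,0,0.1,0,0,0,0,0.1]

```text
time_s: 6.95
ee_pos: [601.9, 6.8, 249.4]
tcp_rot: [0.001, 0.653, 0.758, 0.001]
force: [0.8, -0.0, -4.0]
gripper_width: 21.5
grasp_force: 35.0
```

Emit:
servo_tool:
  moves: [-0.02,-0.0128,0,0,0.1,-0.045,-0.0288,0,0,0.1,-0.05,-0.032,0,0,0.1,-0.05,-0.032,0,0,0.1,-0.05,-0.032,0,0,0.1,-0.05,-0.032,0,0,0.1,-0.05,-0.032,0,0,0.1,-0.038,-0.0244,0,0,0.1]

```text
time_s: 7.95
ee_pos: [427.9, -378.0, 247.3]
tcp_rot: [-0.001, 0.653, 0.757, -0.0]
force: [0.4, 0.2, -2.8]
gripper_width: 21.9
grasp_force: 35.0
```

Emit:
servo_tool:
  moves: [0,0,0,5,0.1,0,0,0,10,0.1,0,0,0,10,0.1,0,0,0,10,0.1,0,0,0,10,0.1,0,0,0,10,0.1,0,0,0,10,0.1,0,0,0,10,0.1]

```text
time_s: 8.95
ee_pos: [429.2, -376.1, 247.3]
tcp_rot: [-0.0, 0.98, 0.201, -0.0]
force: [-0.3, 0.0, -2.7]
gripper_width: 21.2
grasp_force: 35.0
```

Emit:
servo_tool:
  moves: [0,0,0.01,10,0.1,0,0,0.02,10,0.1,0,0,0.03,5,0.1,0,0,0.03,0,0.1,0,0,0.03,0,0.1,0,0,0.02,0,0.1,0,0,0.01,0,0.1,0,0,0,0,0.1]

```text
time_s: 9.95
ee_pos: [430.1, -375.8, 98.0]
tcp_rot: [-0.0, 1.0, -0.013, -0.0]
force: [0.2, -0.2, -3.4]
gripper_width: 21.5
grasp_force: 35.0
```

Run:
```python
from h import *
save('wrist','w2')
```

```text
(no output)
```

View pics/w2.png

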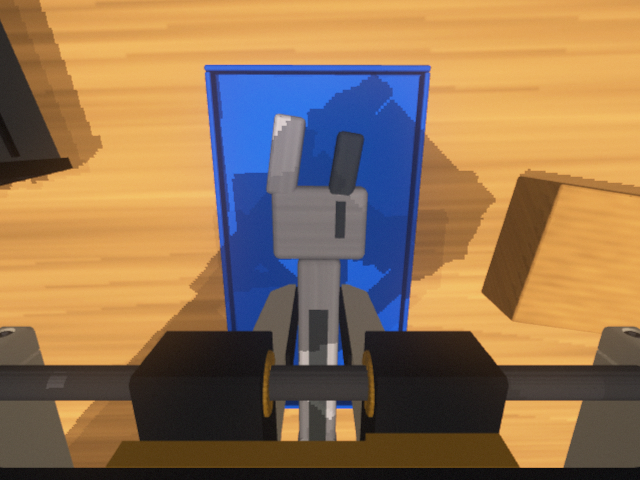

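The wrench is held level and centred over the tray, with the tray walls at columns 215–425 and the wrench at column 318.

Emit:
servo_tool:
  moves: [0,0,0.01,0,0.1,0,0,0.02,0,0.1,0,0,0.02,0,0.1,0,0,0.018,0,0.1,0,0,0.01,0,0.1,0,0,0.006,0,0.1,0,0,0.002,0,0.1,0,0,0,0,0.1]

```text
time_s: 11.0
ee_pos: [430.5, -375.9, 12.5]
tcp_rot: [0.0, 1.0, -0.013, 0.0]
force: [-0.1, -0.6, -2.7]
gripper_width: 21.8
grasp_force: 35.0
```

Emit:
servo_tool:
  moves: [0,0,0.001,0,0.1,0,0,0.001,0,0.1,0,0,0.001,0,0.1,0,0,0,0,0.1,0,0,0,0,0.1,0,0,0,0,0.1,0,0,0,0,0.1,0,0,0,0,0.1]

```text
time_s: 12.0
ee_pos: [430.3, -375.8, 9.2]
tcp_rot: [0.0, 1.0, -0.013, 0.0]
force: [-0.2, 0.5, -2.4]
gripper_width: 21.3
grasp_force: 35.0
```

Emit:
servo_tool:
  moves: [0,0,0.0005,0,0.1,0,0,0.0005,0,0.1,0,0,0.0005,0,0.1,0,0,0.0005,0,0.1,0,0,0,0,0.1,0,0,0,0,0.1,0,0,0,0,0.1,0,0,0,0,0.1]

```text
time_s: 13.0
ee_pos: [430.3, -375.8, 7.2]
tcp_rot: [0.0, 1.0, -0.013, 0.0]
force: [0.1, 0.0, -1.4]
gripper_width: 21.8
grasp_force: 35.0
```

Emit:
servo_tool:
  moves: [0,0,0.0004,0,0.1,0,0,0.0004,0,0.1,0,0,0.0004,0,0.1,0,0,0,0,0.1,0,0,0,0,0.1,0,0,0,0,0.1,0,0,0,0,0.1,0,0,0,0,0.1]

```text
time_s: 14.0
ee_pos: [430.3, -375.8, 7.1]
tcp_rot: [0.0, 1.0, -0.013, 0.0]
force: [-7.5, 6.2, 14.0]
gripper_width: 21.7
grasp_force: 35.0
```

Emit:
servo_tool:
  moves: [0,0,-0.0006,0,0.1,0,0,0,0,0.3,0,0,0,0,0.4,0,0,0,0,0.55,0,0,0,0,0.55,0,0,-0.005,0,0.55,0,0,-0.02,0,0.55,0,0,-0.04,0,0.55]

```text
time_s: 15.0
ee_pos: [429.8, -375.3, 72.4]
tcp_rot: [-0.001, 1.0, -0.013, -0.001]
force: [0.1, 0.2, -0.2]
gripper_width: 50.8
grasp_force: 0.0
```

Emit:
servo_tool:
  moves: [0,0,-0.04,0,0.55,0,0,-0.04,0,0.55,0,0,-0.04,0,0.55,0,0,-0.04,0,0.55,0,0,-0.04,-5,0.55,0,0,-0.03,-10,0.55,0,0,0,-10,0.55,0,0,0,-10,0.55]

```text
time_s: 16.0
ee_pos: [430.1, -375.6, 303.7]
tcp_rot: [0.001, 0.957, 0.291, 0.001]
force: [-0.7, 0.2, 0.2]
gripper_width: 50.8
grasp_force: 0.0
```

Run:
```python
from h import *
save('scene','s2'); s=arm.state(); print(s['ee_pos'],rot(s['tcp_rot']).as_matrix().round(3))
im=cv2.imread('pics/s2.png')[60:380,130:450]; cv2.imwrite('pics/s2c.png',cv2.resize(im,None,fx=1.8,fy=1.8))
show(['wrench','bar','tray','analyser'],'scene')
show(['wrench','bar','tray','analyser'],'top')
```

```text
[ 430.05115844 -375.56613767  303.36298354] [[ 0.825  0.565  0.001]
 [ 0.565 -0.825 -0.001]
 [ 0.     0.002 -1.   ]]
scene call wrench [([421.0, -378.0, 2.0], 0.8)]
scene call bar [([503.0, -10.0, 180.0], 0.66)]
scene call tray [([418.0, -375.0, 1.0], 0.64), ([701.0, 116.0, 145.0], 0.4)]
scene call analyser [([666.0, 25.0, 3.0], 0.97)]
top call wrench [([606.0, 4.0, 146.0], 0.8), ([599.0, 8.0, 148.0], 0.56)]
top call bar [([703.0, 349.0, -1.0], 0.65)]
top call tray [([422.0, -378.0, 4.0], 0.85)]
top call analyser [([664.0, 27.0, -1.0], 0.79)]
```

View pics/s2c.png

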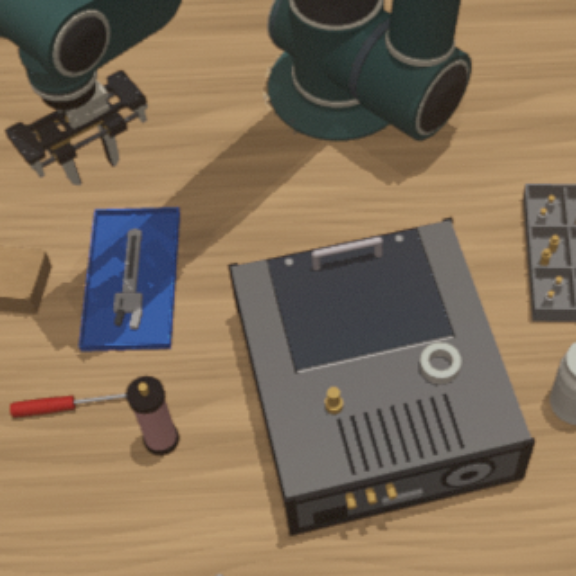

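The scene view shows the wrench flat inside the tray and the hatch clear, with the bystanders in place. Next I go to the bar, stopping short to look.

Emit:
servo_tool:
  moves: [0,0,0,-10.7,0.55,0,0,0,-10.7,0.55,0,0,0,-10.7,0.55,0,0,0,-10.7,0.55,0,0,0,-10.7,0.55,0,0,0,-10.7,0.55,0,0,0,-2.1,0.55,0,0,0,0,0.55]

```text
time_s: 17.45
ee_pos: [430.3, -375.7, 301.5]
tcp_rot: [-0.0, 0.645, 0.764, -0.0]
force: [-0.3, -0.6, -0.2]
gripper_width: 50.9
grasp_force: 0.0
```

Emit:
servo_tool:
  moves: [0.036,0.0176,0,0,0.55,0.036,0.0176,0,0,0.55,0.036,0.0176,0,0,0.55,0.036,0.0176,0,0,0.55,0.036,0.0176,0.005,0,0.55,0.036,0.0176,0.015,0,0.55,0.036,0.0176,0.02,0,0.55,0.036,0.0176,0.02,0,0.55]

```text
time_s: 18.45
ee_pos: [520.1, -66.7, 241.1]
tcp_rot: [0.0, 0.645, 0.764, 0.0]
force: [0.1, -0.3, 0.0]
gripper_width: 51.2
grasp_force: 0.0
```

Run:
```python
from h import *
save('wrist','w3'); s=arm.state(); print(s['ee_pos'],rot(s['tcp_rot']).as_matrix().round(3))
show(['bar','hinge'],'wrist')
```

```text
[520.27360995 -63.30623751 238.14766204] [[-0.168  0.986 -0.002]
 [ 0.986  0.168  0.002]
 [ 0.002 -0.002 -1.   ]]
wrist call bar [([498.0, -5.0, 181.0], 0.91)]
wrist call hinge [([676.0, 27.0, 141.0], 0.93)]
```

View pics/w3.png

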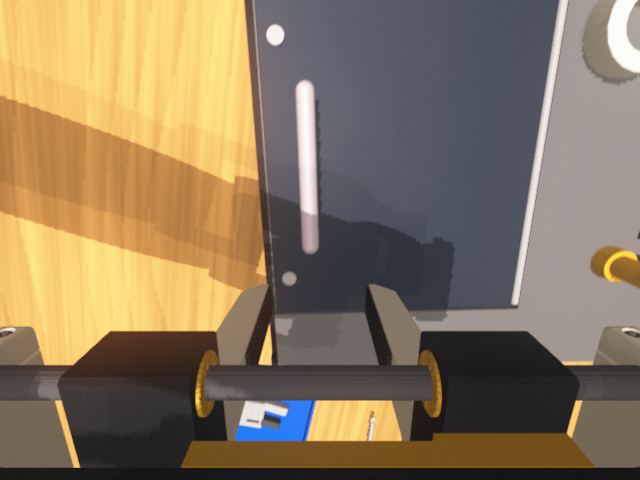

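The bar runs from (305,82) to (310,252), almost along the tool's x, with the hatch's front edge to its left.

Run:
```python
from h import *
s=arm.state(); print(s['ee_pos'])
c=camera_info('wrist');T=np.array(c['hand_eye'])
def wr(Rt,p,px):
    d=Rt@T[:3,:3]@np.linalg.solve(c['K'],[*px,1.]);return p+Rt@T[:3,3],d/np.linalg.norm(d)
R1=np.array([[-.143,.99,0],[.99,.143,0],[0,0,-1]]);p1=np.array([605.94,6.28,288.1])
R2=rot(s['tcp_rot']).as_matrix();p2=np.array(s['ee_pos'])
E=[]
for a,b in (((187,178),(305,82)),((205.5,298),(310,252))):
    r1=wr(R1,p1,a);r2=wr(R2,p2,b);print('tri',tri([r1,r2]).round(1),'atz183',atz(r2,183).round(1)); E.append(atz(r2,183))
d=E[0]-E[1];m=(E[0]+E[1])/2;print('mid',m,np.linalg.norm(d),'yaw',np.arctan2(-d[0],d[1]))
print('tool yaw',np.arctan2(-R2[0,0],R2[1,0]),'delta tool',R2.T@(m-p2))
```

```text
[519.80429136 -66.63512079 240.61046732]
tri [493.9  46.2 181.8] atz183 [492.7  47.2 183. ]
tri [513.5 -60.8 178.5] atz183 [513.4 -59.3 183. ]
mid [503.07238438  -6.05039054 183.        ] 108.52233288011224 yaw 0.19154821340857153
tool yaw 0.1707381499453194 delta tool [62.51263526 -6.10674092 57.65683258]
```

Emit:
servo_tool:
  moves: [0.02,-0.002,0,-1.1,0.55,0.03,-0.002,0,0,0.55,0.0125,-0.001,0.01,0,0.55,0,0,0.02,0,0.55,0,0,0.02,0,0.55,0,0,0.01,0,0.55,0,0,0,0,0.55,0,0,0,0,0.55]

```text
time_s: 19.6
ee_pos: [503.8, -7.7, 182.1]
tcp_rot: [0.0, 0.637, 0.771, 0.0]
force: [0.1, 0.3, -0.1]
gripper_width: 51.0
grasp_force: 0.0
```

Emit:
servo_tool:
  moves: [0,0,0.008,0,0.55,0,0,0.007,0,0.55,0,0,0.002,0,0.55,0,0,0,0,0.3,0,0,0,0,0.2,0,0,0,0,0.05,0,0,0,0,0.05,0,0,0,0,0.05]
  newtons: 6

```text
time_s: 20.6
ee_pos: [502.7, -7.6, 164.5]
tcp_rot: [-0.001, 0.637, 0.771, -0.001]
force: [-11.3, -1.0, 5.3]
gripper_width: 11.7
grasp_force: 6.0
```

Emit:
servo_tool:
  moves: [0,-0.0006,0,0,0,0,-0.0006,0,0,0,0,0,0,0,0,0,0,0,0,0,0,0,0,0,0,0,0,0,0,0,0,0,0,0,0,0,0,0,0,0]
  newtons: 30

```text
time_s: 21.6
ee_pos: [502.6, -7.7, 164.6]
tcp_rot: [0.0, 0.637, 0.771, 0.0]
force: [6.0, 1.1, -1.9]
gripper_width: 10.8
grasp_force: 30.0
```

Run:
```python
import numpy as np
f=lambda t:np.array([-175*np.cos(t)+39*np.sin(t),175*np.sin(t)+39*np.cos(t)])
t=np.radians([0,1.5,4,7,10,13.2,16.4,19.7,23]+[26.4,29.8,33.2,36.6,40,43,46,48,49.5,50])
P=np.array([f(a) for a in t]);print(np.diff(P,axis=0).round(1).tolist())
```

```text
[[1.1, 4.6], [2.1, 7.5], [2.9, 8.9], [3.4, 8.8], [4.1, 9.1], [4.6, 8.9], [5.3, 8.9], [5.8, 8.6], [6.4, 8.5], [6.9, 8.1], [7.4, 7.6], [7.8, 7.2], [8.3, 6.7], [7.6, 5.5], [7.9, 5.1], [5.4, 3.2], [4.1, 2.3], [1.4, 0.7]]
```

Emit:
servo_tool:
  moves: [0,0.0011,-0.0046,0,0,0,0.0021,-0.0075,0,0,0,0.0029,-0.0089,0,0,0,0.0034,-0.0088,0,0,0,0.0041,-0.0091,0,0,0,0.0046,-0.0089,0,0,0,0.0053,-0.0089,0,0,0,0.0058,-0.0086,0,0]

```text
time_s: 22.6
ee_pos: [530.8, -2.2, 230.8]
tcp_rot: [-0.001, 0.637, 0.771, -0.001]
force: [-7.4, -1.3, 1.9]
gripper_width: 11.1
grasp_force: 30.0
```

Emit:
servo_tool:
  moves: [0,0.0064,-0.0085,0,0,0,0.0069,-0.0081,0,0,0,0.0074,-0.0076,0,0,0,0.0078,-0.0072,0,0,0,0.0083,-0.0067,0,0,0,0.0076,-0.0055,0,0,0,0.0079,-0.0051,0,0,0,0,0,0,0]

```text
time_s: 23.6
ee_pos: [582.7, 7.9, 280.5]
tcp_rot: [0.0, 0.637, 0.771, 0.0]
force: [-7.8, -0.6, 10.1]
gripper_width: 11.2
grasp_force: 30.0
```

Emit:
servo_tool:
  moves: [0,0.0054,-0.0032,0,0,0,0.0041,-0.0023,0,0,0,0.0014,-0.0007,0,0,0,0,0,0,0,0,0,0,0,0,0,0,0,0,0,0,0,0,0,0,0,0,0,0,0]

```text
time_s: 24.6
ee_pos: [593.2, 10.0, 286.2]
tcp_rot: [0.0, 0.637, 0.771, 0.0]
force: [-5.4, 0.4, 5.8]
gripper_width: 11.3
grasp_force: 30.0
```

Run:
```python
from h import *
s=arm.state(); p=np.array(s['ee_pos']);print(p,s['force'],s['grasp_force'])
d=p-np.array([502.6,-7.7,164.6]); h=d@[np.cos(.19),np.sin(.19),0]
t=np.radians(np.arange(30,70,.5)); print('angle z',np.degrees(np.interp(d[2],175*np.sin(t)+39*np.cos(t)-39,t)),'angle x',np.degrees(np.interp(h,175-175*np.cos(t)+39*np.sin(t),t)))
save('scene','s3');save('wrist','w4');show(['bar'],'scene');show(['wrench','tray'],'scene')
show(['bar'],'wrist')
a=cv2.imread('pics/s3.png')[100:400,150:470];cv2.imwrite('pics/s3c.png',cv2.resize(a,None,fx=1.8,fy=1.8))
```

```text
[593.16533593  10.02954667 286.17021876] [-5.35494786  0.44102073  5.80067392] 30.011467337608337
angle z 51.01895856347279 angle x 49.96247663036896
scene call bar [([593.0, 10.0, 302.0], 0.97)]
scene call wrench [([530.0, 552.0, 0.0], 0.72), ([424.0, -378.0, 5.0], 0.65)]
scene call tray [([418.0, -376.0, -1.0], 0.92)]
wrist call bar [([588.0, 8.0, 302.0], 0.56)]
```

View pics/s3c.png

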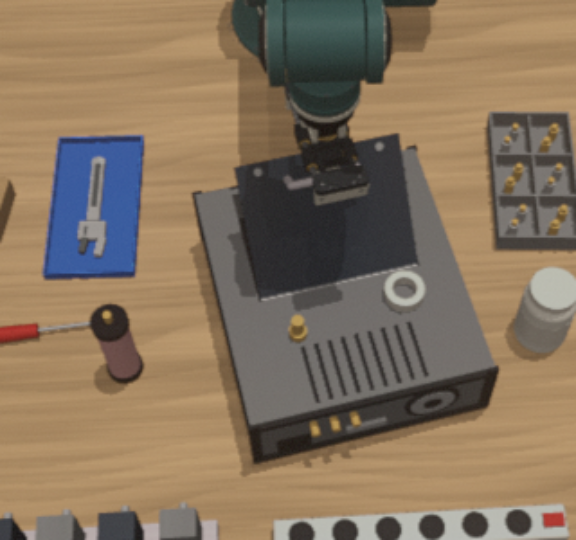

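View pics/w4.png

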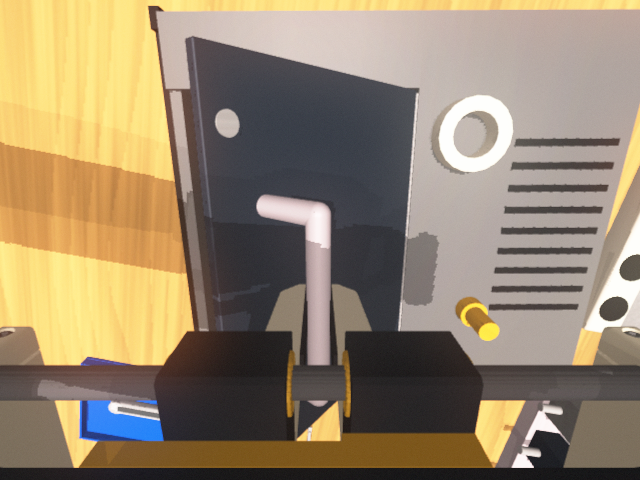

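The bar at z 302 (301 expected) and the arc geometry both put the hatch at 50 to 51 degrees, and both pictures show it open and held by the bar. The wrench lies in the tray and the bystanders haven't moved.

```bash
python3 -c "
from bench import workorder
print(workorder.job_done())"
```

```text
the job is handed in; nothing more can be done
None
```

The wrench lies flat in the blue tray, released with the hatch still shut, and the hatch is held steady by its handle at about 50 degrees (50–51 by my measurements); the job is handed in at about 25 s of the 53 s allowed, and its verdict was not shown.

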